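Pack the cleaning caddy from the cabinet shelf

ROBOT

A 6-joint arm with a two-finger parallel gripper is mounted at the origin on the work surface. World frame = base frame: x ahead of the robot, y to its left, z up, the work surface at z = 0. Lengths are in m, angles in rad, forces in N, time in s.
With the tool pointing down it reaches from about 0.25 to 0.725 m from the base axis. Payload 4 kg.
Tool frame: the origin (TCP) lies on the centre line of the jaws, within the pads' length; the fingertips stand ahead of it and the grasp point (between the pads) lies 3 mm ahead of it (bot.tcp_to_tips is the z of the fingertips in the tool frame, in m); z points along the fingers, y is the line along which they close (so a half turn about z gives the same grasp; the last joint's range is limited). The gripper opens to 85 mm and grips with 20 to 120 N. Pads are 22 mm wide; open, the fingers measure 114 mm over their backs; the gripper's body (76 mm by 85 mm) begins 54 mm behind the grasp point. The pads swing forward as they close: fully open they stand 13 mm farther back than shut.
Start: joints at [-1.309, 0.241, 0.005, 1.335, 0, 1.571], TCP at [0.129, -0.483, 0.221] pointing down, gripper open.
Joint ranges: [-2.72, 2.72], [-1.05, 1.87], [-1.09, 1.28], [-1.99, 2.15], [-1.42, 1.44], [-3.14, 3.14]. Speed limits (rad/s): [2.79, 2.79, 3.14, 3.14, 3.14, 3.14].

INTERFACE

Orientations are given as a unit quaternion [x, y, z, w].
In Python, from workcell import telemetry, camera, camera_params, ticket, boxes_of, cut_out, spot_point, bot gives the robot as it stands.
- The arm moves only by the shell command python3 -m creep 'ROWS'. ROWS is text: rows parted by semicolons, each of 5 numbers parted by spaces: the opening, from 0 (shut) to 1 (fully open), then the shift along the tool's x, y, z in units of 150 mm (1.0 is 150 mm), then the turn about the tool's z in units of 180 degrees (1.0 is 180 degrees). In form: claw x y z turn; .... A call has 1 to 12 rows; each row is the pose to reach, as a shift and turn from the pose commanded when the call began, along the tool's axes at that moment, turning the shorter way round; what a row does not reach only later rows make up. A row lasts 1/8 s, in which the tool goes at most 62.5 mm and 10.7 degrees, less where a joint would pass 70% of its speed; a pose out of reach is approached as far as the arm can. A call with a number of a shift or a turn outside -1 to 1 is refused whole. A call with a gripper value outside its range is refused whole. The fingers move at their own pace and stop on an object; the grip force is fixed at half the most. Time passes only in rows, so rows that repeat a pose let the fingers close. It gives the time, the measured TCP pose, the force, the opening and the grip force at its end, in the units of the state.
- telemetry.get_obs(): the state, without advancing time (a new reading comes with each control period).
- camera(name): name is "side" or "top" or "wrist"; returns the picture (420x560x3 uint8, red, green, blue); there is no depth.
- camera_params(name): a dict with "camera_matrix" (3x3 intrinsics, pixels), "eye" and "attitude" of the camera in the world. Camera axes: x right, y down, z forward; pixel columns grow to the right and rows downward; lengths in m; the calibration is good to about 2 mm. A picture is of the moment at which its call begins: read the wrist's pose just before it. camera_params takes no time and is no camera call; for the wrist camera it gives the pose at the moment of the call.
- ticket.job_done(): hands the job in; it is judged then, once.
Trained networks look in the newest picture that a camera, given by its name, has taken for a name from the list of things; names that differ only in an ending like _2 or _b are one class to them, and where a whole thing is asked for, a point or a joint stands for the part that bears it (a point fixed in the world has none). Each returns a list of dicts, best first, with "conf" (0 to 1); they miss things now and then, are a little off and sometimes report something else, mostly with a low value. They report only what shows in the picture. A call takes as long as a camera call. They do not tell look-alikes from the thing itself.
- boxes_of(thing, camera): "at" ([x, y, z] in m, in world coordinates, good to about 4 mm: the middle of the surface that is visible of it).
- cut_out(thing, camera): "pixels" (420x560 bool, what is visible of it).
- spot_point(thing, camera): "at" ([x, y, z] in m, in world coordinates, good to about 4 mm: a listed point, or the origin of a listed thing).
The state is a dict: "clock": time; "joint_pos": joint angles; "joint_vel": joint speeds; "tau": joint torques, N m; "eef_pos": TCP position; "tool_rot": TCP orientation; "ft_force": force on the tool from outside, world axes, zero at the start; "ft_torque": the same for the moment, N m; "grip_width": finger opening in m; "grasp_force": force on a finger pad.
Only numpy, scipy, OpenCV 4.12 (cv2) and the standard library are available. Lean on these libraries where they do the work, as an engineer would, in place of code of your own. Each camera call takes 0.05 s, during which the arm holds its last target. There are 200 camera calls.

TASK

Pack the caddy for the bathroom round: stand the spray bottle in the large round well of the bottle bin and the small white capped bottle in the small well, set down gently rather than dropped, lay the large scrub brush bristles down in the bin with the slotted drain floor, and set the large measuring scoop cup upright in the plain-floored bin, brush and scoop each lengthwise and wholly inside their bin. The bins may sit in the caddy in any order. Leave the screw-capped refill bottle, the small nail brush and the small scoop where they are.

Things in the scene. Friction and masses are not known exactly. Their poses are not given: they have to be found in the camera images.
- spray_bottle: Upright amber glass bottle, 58 mm diameter, with black trigger spray head; 175 mm high, 0.24 kg. Origin: centre of underside; z up, x the way the nozzle points. Collar 32 mm diameter up to 136 mm. Head: flat-sided block 24 mm wide (y), x from -23 to +39 mm, 141 to 175 mm high: grip it along y, on the axis. Nozzle and trigger reach x = 49 mm.
- small_bottle: Small upright white plastic bottle with black screw cap: body 38 mm diameter up to 74 mm height, cap 25 mm diameter, 102 mm high overall, 0.09 kg. Origin: centre of its underside; z up.
- scrub_brush: The larger of two green scrub brushes of one pattern: 130 mm long (x), 52 wide (y), 70 high, 0.13 kg, lying on white bristles. A flat bow handle 24 mm wide (y), 109 mm long runs along its top, 58 to 70 mm high, above the block (top at 35 mm). Origin: centre of its underside; z up.
- measuring_scoop: The larger of two white plastic scoops of one pattern, 130 mm long (x), 0.06 kg, standing on its cup. Origin: middle of its length, at underside height; z up. Cup: axis at x = -38 mm, 54 mm diameter at the rim, 50 mm high. Flat handle 16 mm wide (y) from the rim to x = +65 mm, 44 to 50 mm high; grip it near the cup, about x = +12 mm.
- bottle_bin: Bin with two round wells in a deck flush with its rim: large well 78 mm diameter at y = +37 mm, small well 56 mm diameter at y = -44 mm (x = 0), floor 4 mm over the underside. White bin 94 mm across (x), 170 long (y), walls 3 mm, rim 41 mm over its underside; one of three, 96 mm apart along x in any order, fixed in the grey caddy tray. Origin: centre of underside, 4 mm over the table; z up.
- plain_bin: Open bin with a smooth closed floor, 4 mm over the underside. White bin 94 mm across (x), 170 long (y), walls 3 mm, rim 41 mm over its underside; one of three, 96 mm apart along x in any order, fixed in the grey caddy tray. Origin: centre of underside, 4 mm over the table; z up.
- drain_bin: Open bin with a slotted drain floor: crossbars with dark gaps, bar tops 4 mm over the underside. White bin 94 mm across (x), 170 long (y), walls 3 mm, rim 41 mm over its underside; one of three, 96 mm apart along x in any order, fixed in the grey caddy tray. Origin: centre of underside, 4 mm over the table; z up.
- refill_bottle: Look-alike, stays: the same amber glass bottle (58 mm diameter) but with a plain black screw cap and no spray head, 140 mm high, standing upright. Origin: centre of its underside.
- nail_brush: Look-alike, stays: the smaller green brush, 80 mm long (x), 34 mm wide, 44 mm high, lying on its bristles. Origin: centre of its underside.
- small_scoop: Look-alike, stays: the smaller white scoop, 82 mm long (x), cup 34 mm diameter, 28 mm high. Origin: middle of its length, at the height of its underside.
Not all that is in view belongs to the job. What is shaped like the bottle_bin but red is not meant.

How it is judged:
By the outcome, as a careful person would: the job done as asked, in the order asked, and still so for the second after the job is handed in, with the robot touching nothing.
It also fails if it takes over 117 s, if anything falls off the work surface, if the arm or the gripper's body presses on something with over 40 N, if the wrist force passes 120 N, or if a joint passes its speed limit or range.

## Working session

There is one attempt and no reset: what is moved stays moved. The work goes in short steps, Python scripts to look and compute and a shell command to move; the robot and the scene stay as the last step left them, time stands still between calls to the robot, and variables do not carry over. Pictures are saved under pics/ and viewed, at most 18 in all, crops included, and the job is handed in when it is done.

```bash
ls; mkdir -p pics; cat > h.py <<'E'
import numpy as np, cv2
from workcell import telemetry, camera, camera_params, ticket, boxes_of, cut_out, spot_point, bot
from scipy.spatial.transform import Rotation as R
def save(im,n): cv2.imwrite('pics/'+n,im[:,:,::-1])
E
python3 - <<'E'
from h import *
o=telemetry.get_obs(); print(o['clock'],o['eef_pos'],o['tool_rot'],R.from_quat(o['tool_rot']).as_matrix().round(2), bot.tcp_to_tips)
for c in ('top','side'):
    im=camera(c); save(im,c+'0.png'); p=camera_params(c); print(c,p)
    for t in ['spray_bottle','small_bottle','scrub_brush','measuring_scoop','bottle_bin','plain_bin','drain_bin','refill_bottle','nail_brush','small_scoop']:
        print(t,[(round(d['conf'],2),np.round(d['at'],3).tolist()) for d in spot_point(t,c)])
E
```

```text
pics
0.0 [ 0.1292366  -0.48232636  0.22020434] [ 9.91443315e-01  1.30533727e-01 -1.52242398e-04 -1.03733483e-03] [[ 0.97  0.26 -0.  ]
 [ 0.26 -0.97  0.  ]
 [-0.   -0.   -1.  ]] 0.022
top {'camera_matrix': array([[439.63489258,   0.        , 279.77669072],
       [  0.        , 439.63489258, 204.50512764],
       [  0.        ,   0.        ,   1.        ]]), 'eye': array([ 0.40064864, -0.00877912,  1.19422866]), 'attitude': array([-0.70499017,  0.70867434, -0.01049833,  0.02567732])}
spray_bottle [(0.78, [0.392, 0.261, -0.001]), (0.38, [0.576, -0.034, 0.002])]
small_bottle [(0.6, [0.384, -0.261, 0.0])]
scrub_brush [(0.6, [0.441, 0.382, -0.007]), (0.41, [0.572, -0.361, 0.0])]
measuring_scoop [(0.85, [0.574, 0.251, -0.0]), (0.36, [0.576, -0.031, 0.005])]
bottle_bin [(0.84, [0.578, -0.034, 0.005]), (0.63, [0.213, -0.272, 0.002])]
plain_bin [(0.91, [0.675, -0.02, 0.005])]
drain_bin [(0.62, [0.485, -0.042, 0.006])]
refill_bottle [(0.7, [0.416, -0.366, -0.003])]
nail_brush [(0.91, [0.574, -0.361, 0.001])]
small_scoop [(0.58, [0.57, 0.36, 0.001])]
side {'camera_matrix': array([[497.04902713,   0.        , 278.21616911],
       [  0.        , 497.04902713, 211.47886994],
       [  0.        ,   0.        ,   1.        ]]), 'eye': array([0.23549493, 0.87893381, 0.90536604]), 'attitude': array([-0.11437447,  0.91227192, -0.38976861,  0.05252476])}
spray_bottle [(0.74, [0.393, 0.262, -0.001])]
small_bottle [(0.65, [0.39, -0.268, 0.001]), (0.3, [0.418, -0.37, -0.005])]
scrub_brush []
measuring_scoop [(0.82, [0.573, 0.255, -0.002])]
bottle_bin [(0.95, [0.578, -0.027, 0.006]), (0.78, [0.21, -0.271, -0.001])]
plain_bin [(0.68, [0.671, -0.013, 0.005])]
drain_bin [(0.89, [0.481, -0.035, 0.005]), (0.66, [0.567, 0.36, 0.003])]
refill_bottle [(0.55, [0.418, -0.367, -0.004])]
nail_brush [(0.69, [0.57, -0.367, -0.003])]
small_scoop [(0.65, [0.569, 0.362, 0.001]), (0.45, [0.389, -0.266, -0.0])]
```

View pics/top0.png

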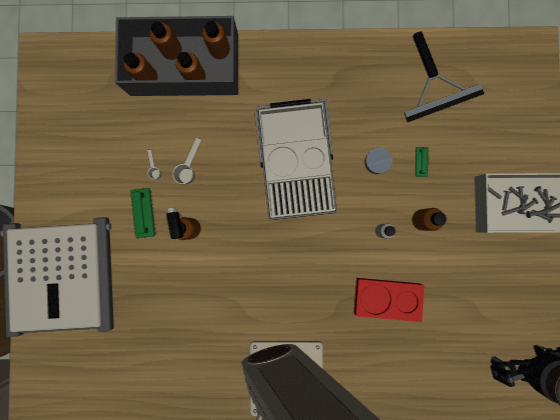

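View pics/side0.png

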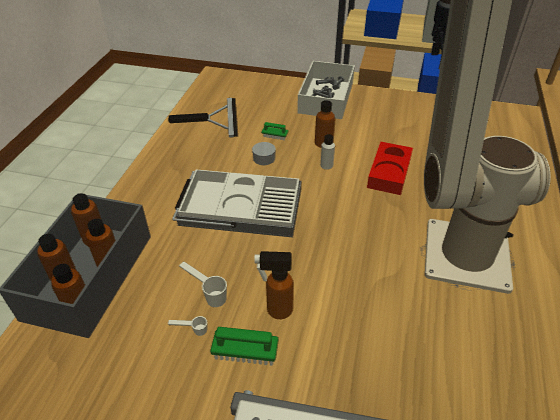

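Top view, pairs of look-alikes:
- **Spray bottle:** (180,224) has the trigger head. (430,219) has a plain cap, so it is the refill. The dark crate at (180,55) holds capped bottles.
- **Brushes:** (143,213) is the larger. (422,161) is the nail brush.
- **Scoops:** (187,162) is the larger. (154,168) is the small one.
- **Bins:** the caddy is the white one at (297,158), and the red one at (390,300) is not meant.
- **Small bottle:** (387,231).

Next I'll confirm these in one crop and measure poses.

```bash
cat >> h.py <<'E'
def ray(c,uv,z):
    p=camera_params(c); uv=np.atleast_2d(uv).astype(float)
    d=np.c_[uv,np.ones(len(uv))]@np.linalg.inv(p['camera_matrix']).T@R.from_quat(p['attitude']).as_matrix().T
    return p['eye']+d*((z-p['eye'][2])/d[:,2])[:,None]
def proj(c,P):
    p=camera_params(c); q=(np.atleast_2d(P)-p['eye'])@R.from_quat(p['attitude']).as_matrix()@p['camera_matrix'].T
    return q[:,:2]/q[:,2:]
def rect(c,m,z):
    P=ray(c,np.argwhere(m)[:,::-1],z)[:,:2]
    (a,b),(w,h),t=cv2.minAreaRect((P*1000).astype(np.float32))
    if w<h: w,h,t=h,w,t+90
    return np.round([a,b,w,h,t],1)
def go(x,y,z,yaw=None):
    "rows from the present pose to TCP x,y,z and tool-x yaw (deg)"
    o=telemetry.get_obs(); M=R.from_quat(o['tool_rot']).as_matrix()
    s=M.T@(np.array([x,y,z])-o['eef_pos'])/.15
    y0=np.degrees(np.arctan2(M[1,0],M[0,0])); t=0 if yaw is None else -((yaw-y0+180)%360-180)/180
    print('shift',s.round(3),'turn',round(t,3),'yaw now',round(y0,1),'pos',o['eef_pos'].round(4),'w',round(o['grip_width'],4),'gf',round(float(o['grasp_force']),1),'F',np.round(o['ft_force'],1),'t',o['clock'])
E
python3 - <<'E'
from h import *
im=camera('top')
for t,z in [('spray_bottle',.158),('small_bottle',.1),('scrub_brush',.06),('measuring_scoop',.05),('bottle_bin',.045),('plain_bin',.045),('drain_bin',.045)]:
    for d in cut_out(t,'top')[:2]: print(t,round(d['conf'],2),d['pixels'].sum(),rect('top',d['pixels'],z))
s=camera('side')
a=cv2.resize(im[125:245,120:280],(800,600),interpolation=cv2.INTER_CUBIC)[:, :]
b=cv2.resize(s[240:370,180:340],(400,300)); c=cv2.resize(im[90:240,240:440],(400,300),interpolation=cv2.INTER_CUBIC)
save(np.hstack([cv2.resize(a,(400,300)),c]),'crop1.png'); save(a,'crop2.png')
save(np.vstack([cv2.resize(a,(800,600))[:,:][::2,::2].repeat(1,0) if 0 else np.hstack([cv2.resize(a,(400,300)),c]),np.hstack([b,cv2.resize(s[120:250,170:350],(400,300))])]),'crop3.png')
E
```

```text
spray_bottle 0.97 779 [410.2 242.8  81.4  73.4  89.8]
small_bottle 0.55 257 [ 389.7 -244.1   46.9   34.6   89.7]
scrub_brush 0.71 1008 [439.7 373.3 127.1  56.3   7.5]
measuring_scoop 0.94 573 [579.4 262.5 132.6  58.3 170. ]
measuring_scoop 0.28 963 [440.3 375.7 126.8  54.8   7.1]
bottle_bin 0.78 2353 [577.9 -28.1 170.7  99.4  95.6]
bottle_bin 0.56 2572 [ 213.2 -262.4  176.5   99.1   84.6]
plain_bin 0.89 2302 [673.3 -17.8 169.9  96.1  95.9]
drain_bin 0.89 2377 [482.8 -37.2 171.3  97.6  95.7]
```

View pics/crop3.png

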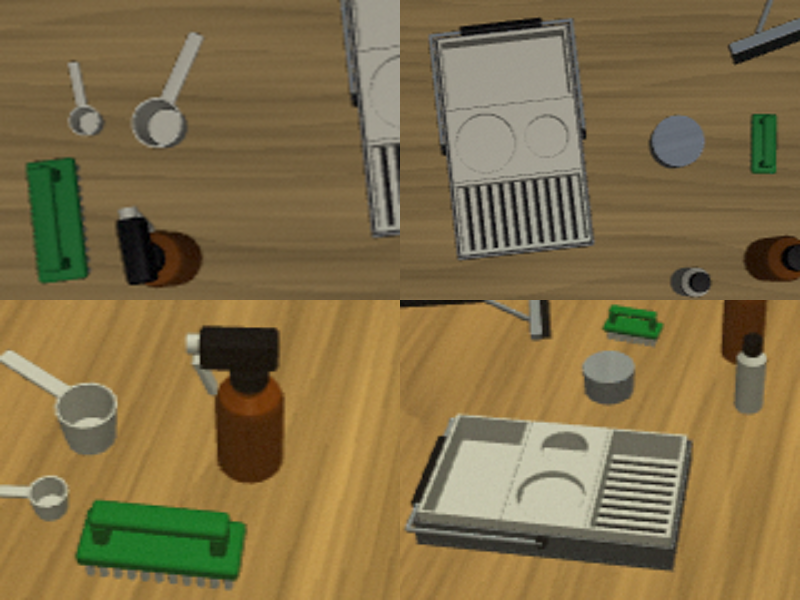

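View pics/crop2.png

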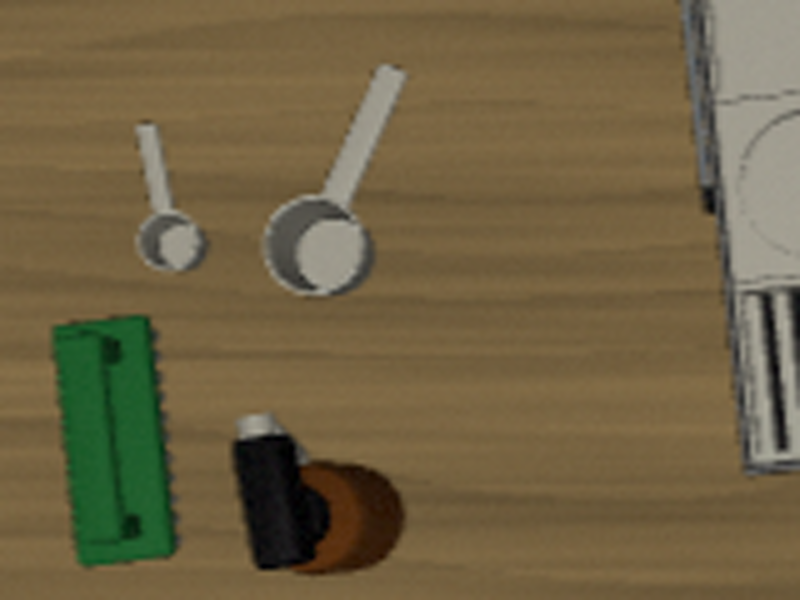

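The crops confirm it. The spray head's axis runs from (285,568) to (263,434) in the 5x crop, with its white nozzle towards +x. The scoop's handle tip is at (392,70) and its cup rim at (320,245). The brush with the bow handle is the larger one. Bin order from near to far is drain, bottle, plain, with the large well at top-view pixel (283,162).

```bash
python3 - <<'E'
from h import *
f=lambda u,v,z: ray('top',[120+u/5,125+v/5],z)[0,:2]
a=f(285,568,.175);b=f(263,434,.175);d=b-a;print('head',a,b,np.degrees(np.arctan2(d[1],d[0])),np.hypot(*d),'axis',a+d*23/62)
a=f(320,245,.05);b=f(392,70,.05);d=b-a;L=np.hypot(*d);print('scoop cup',a,'tip',b,L,np.degrees(np.arctan2(d[1],d[0])),'grip',a+d/L*.050)
for u,v in [(283,162),(313.5,158)]: print('well',ray('top',[u,v],.045)[0,:2])
print('small cap',[np.round(d['at'],3) for d in boxes_of('small_bottle','top')])
go(.397,.262,.25,6)
E
```

```text
head [0.37493244 0.25231053] [0.43731552 0.26308471] 9.798892094419571 0.063306645083297 axis [0.39807455 0.2563074 ]
scoop cup [0.54105445 0.26707929] tip [0.63354081 0.22951837] 0.0998225917969435 -22.1032413922013 grip [0.58737981 0.24826545]
well [0.57148886 0.00676254]
well [ 0.58143587 -0.0734469 ]
small cap [array([ 0.391, -0.25 ,  0.076])]
shift [ 3.008 -4.336 -0.193] turn 0.05 yaw now 15.0 pos [ 0.1294 -0.483   0.2211] w 0.0854 gf 0.0 F [-0.1 -0.1 -0.4] t 1.6
```

```bash
python3 -m creep '1 .4 -.4 -.1 0; 1 .8 -.8 -.2 0;1 .8 -.8 -.2 0; 1 .8 -.8 -.2 0' && python3 -m creep '1 .8 -.8 0 0;1 .8 -.8 0 0; 1 .8 -.8 0 0' && python3 -m creep '1 .6 -.9 0 0;1 .6 -.9 0 0; 1 .6 -.9 0 0' && python3 -m creep '1 .5 -.9 0 0;1 .5 -.9 0 0; 1 .5 -.9 0 0'  && python3 -m creep '1 .2 -.7 0 .033;1 .2 -.7 0 .033; 1 .2 -.7 0 .033;1 .2 -.7 0 .033'
python3 - <<'E'
from h import *
go(.398,.258,.25,9)
s=camera('side');w=camera('wrist')
for c in('side','wrist'):
    print(c,[(round(d['conf'],2),np.round(d['at'],4)) for d in spot_point('spray_bottle',c)])
    for d in cut_out('spray_bottle',c)[:1]: print(rect(c,d['pixels'],.158))
save(np.hstack([w[:, :],s])[:, :],'x.png'); save(cv2.resize(w,(560,420)),'w1.png')
E
```

```text
clock: 2.1
eef_pos: [0.2155, -0.3341, 0.2522]
tool_rot: [0.991, 0.133, 0.001, 0.001]
ft_force: [0.4, -0.5, 0.4]
grip_width: 0.0855
grasp_force: 0.0
clock: 2.48
eef_pos: [0.2998, -0.1881, 0.2511]
tool_rot: [0.991, 0.13, 0.0, 0.0]
ft_force: [0.9, -1.1, -0.1]
grip_width: 0.0853
grasp_force: 0.0
clock: 2.85
eef_pos: [0.3519, -0.0337, 0.2511]
tool_rot: [0.991, 0.131, 0.0, 0.0]
ft_force: [-0.0, 0.1, 0.8]
grip_width: 0.0856
grasp_force: 0.0
clock: 3.22
eef_pos: [0.3912, 0.1112, 0.2508]
tool_rot: [0.991, 0.136, -0.0, -0.003]
ft_force: [0.4, -0.4, -0.9]
grip_width: 0.0854
grasp_force: 0.0
clock: 3.72
eef_pos: [0.4144, 0.1188, 0.2516]
tool_rot: [0.992, 0.12, -0.005, -0.027]
ft_force: [0.2, 0.5, -0.5]
grip_width: 0.0855
grasp_force: 0.0
shift [ 0.115 -0.925  0.061] turn 0.027 yaw now 13.8 pos [0.4144 0.1188 0.2516] w 0.0855 gf 0.0 F [ 0.2  0.5 -0.5] t 3.725
side []
[394.4 312.5 161.1  72.1 106.9]
wrist [(0.6, array([0.4037, 0.2586, 0.0009]))]
```

View pics/w1.png

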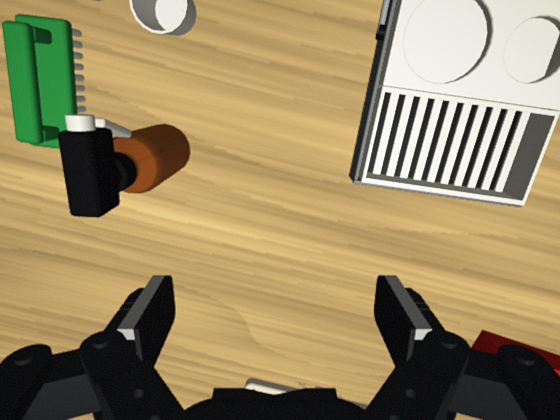

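```bash
python3 - <<'E'
from h import *
o=telemetry.get_obs(); print(np.round(o['joint_pos'],3),np.round(o['tau'],1)); print(R.from_quat(o['tool_rot']).as_matrix().round(3))
E
python3 -m creep '1 .1 -.3 0 0;1 .1 -.3 0 0'; python3 - <<'E'
from h import *
go(.398,.258,.25,9);o=telemetry.get_obs(); print(np.round(o['joint_pos'],3))
E
```

```text
[ 0.24   0.093 -0.096  1.385  0.055  3.141] [ -0.  -30.1  25.5   0.    0.2  -0. ]
[[ 0.971  0.238 -0.015]
 [ 0.239 -0.97   0.053]
 [-0.002 -0.055 -0.998]]
clock: 4.28
eef_pos: [0.4253, 0.1433, 0.2542]
tool_rot: [0.99, 0.136, -0.006, -0.037]
ft_force: [-0.9, -0.2, -0.7]
grip_width: 0.0854
grasp_force: 0.0
shift [ 0.031 -0.781  0.087] turn 0.037 yaw now 15.7 pos [0.4253 0.1433 0.2542] w 0.0854 gf 0.0 F [-0.9 -0.2 -0.7] t 4.275
[ 0.273  0.127 -0.051  1.395  0.075  3.141]
```

```bash
python3 -m creep '1 0 0 0 -.5;1 0 0 0 -.5;1 0 0 0 -.5;1 0 0 0 -.5;1 0 0 0 -.5;1 0 0 0 -.5;1 0 0 0 -.5;1 0 0 0 -.5;1 0 0 0 -.5;1 0 0 0 -.5'; python3 - <<'E'
from h import *
go(.398,.258,.25,-171);o=telemetry.get_obs(); print(np.round(o['joint_pos'],3)); print(R.from_quat(o['tool_rot']).as_matrix().round(3))
E
```

```text
clock: 5.52
eef_pos: [0.4245, 0.1422, 0.2541]
tool_rot: [0.605, 0.796, 0.021, -0.031]
ft_force: [0.0, 0.1, 0.2]
grip_width: 0.0853
grasp_force: 0.0
shift [0.787 0.037 0.086] turn -0.464 yaw now 105.5 pos [0.4245 0.1422 0.2541] w 0.0853 gf 0.0 F [0.  0.1 0.2] t 5.525
[ 0.271  0.126 -0.053  1.395  0.075  1.571]
[[-0.267  0.963 -0.023]
 [ 0.961  0.268  0.071]
 [ 0.075 -0.003 -0.997]]
```

The wrist joint hit its range and left the tool tilted by 4°. I'll turn it to the opposite limit, where the effect mirrors, to cancel the tilt.

```bash
T='0'; python3 -m creep '1 0 0 0 -.5;1 0 0 0 -.5;1 0 0 0 -.5;1 0 0 0 -.5;1 0 0 0 -.5;1 0 0 0 -.5;1 0 0 0 -.5;1 0 0 0 -.5;1 0 0 0 -.5' >/dev/null; python3 -m creep '1 0 0 0 -.5;1 0 0 0 -.5;1 0 0 0 -.5;1 0 0 0 -.5;1 0 0 0 -.5;1 0 0 0 -.5;1 0 0 0 -.5;1 0 0 0 -.5;1 0 0 0 -.5' >/dev/null;  python3 -m creep '1 0 0 0 -.49;1 0 0 0 -.49;1 0 0 0 -.49;1 0 0 0 -.49;1 0 0 0 -.49;1 0 0 0 -.49;1 0 0 0 -.49;1 0 0 0 -.49;1 0 0 0 -.49' >/dev/null
cat >> h.py <<'E'
def js():
    o=telemetry.get_obs(); print('j',np.round(o['joint_pos'],3),'toolz',R.from_quat(o['tool_rot']).as_matrix()[:,2].round(3))
E
python3 - <<'E'
from h import *
js(); go(.42,.1,.25)
E
python3 -m creep '1 0 .1 0 -.02;1 0 .1 0 -.02'; python3 - <<'E'
from h import *
js(); go(.42,.1,.25)
E
```

```text
j [ 0.271  0.126 -0.053  1.395  0.075 -3.112] toolz [-0.023  0.071 -0.997]
shift [-0.097  0.268  0.008] turn 0 yaw now 13.8 pos [0.4246 0.1424 0.2541] w 0.0854 gf 0.0 F [-0.   0.9  0.4] t 8.9
clock: 9.15
eef_pos: [0.4235, 0.144, 0.2529]
tool_rot: [0.99, 0.141, -0.005, -0.03]
ft_force: [-0.7, 0.1, -0.0]
grip_width: 0.0851
grasp_force: 0.0
j [ 0.285  0.124 -0.058  1.39   0.062 -3.14 ] toolz [-0.018  0.059 -0.998]
shift [-0.105  0.276  0.003] turn 0 yaw now 16.2 pos [0.4235 0.144  0.2529] w 0.0851 gf 0.0 F [-0.7  0.1 -0. ] t 9.15
```

```bash
python3 -m creep '1 0 .2 0 -.04;1 0 .2 0 -.04;1 0 .2 0 -.04;1 0 .2 0 -.04' >/dev/null; python3 - <<'E'
from h import *
js(); go(.42,.1,.25)
E
```

```text
j [ 0.349  0.116 -0.07   1.378  0.024 -3.14 ] toolz [-0.002  0.024 -1.   ]
shift [-0.112  0.38  -0.002] turn 0 yaw now 19.9 pos [0.4164 0.1593 0.2512] w 0.0856 gf 0.0 F [0.1 0.5 0.3] t 9.65
```

```bash
python3 -m creep '1 0 .1 0 -.03;1 0 .1 0 -.03;1 0 .1 0 -.03' >/dev/null; python3 - <<'E'
from h import *
js(); go(.42,.1,.25)
E
```

```text
j [ 4.040e-01  1.120e-01 -7.500e-02  1.376e+00 -2.000e-03 -3.141e+00] toolz [ 0.008  0.001 -1.   ]
shift [-0.127  0.482  0.005] turn 0 yaw now 23.1 pos [0.4092 0.174  0.2508] w 0.0857 gf 0.0 F [ 0.1  0.8 -0.1] t 10.025
```

```bash
python3 -m creep '1 0 0 0 .5;1 0 0 0 .5;1 0 0 0 .5;1 0 0 0 .5;1 0 0 0 .5;1 0 0 0 .5;1 0 0 0 .5;1 0 0 0 .5;1 0 0 0 .5' >/dev/null;  python3 -m creep '1 0 0 0 .57;1 0 0 0 .57;1 0 0 0 .57;1 0 0 0 .57;1 0 0 0 .57;1 0 0 0 .57;1 0 0 0 .57;1 0 0 0 .57;1 0 0 0 .57;1 0 0 0 .57' >/dev/null; python3 - <<'E'
from h import *
js(); go(.398,.258,.25,-171)
w=camera('wrist');save(w,'w2.png')
print([(round(d['conf'],2),np.round(d['at'],4)) for d in spot_point('spray_bottle','wrist')])
camera('side')
print([(round(d['conf'],2),np.round(d['at'],4)) for d in spot_point('spray_bottle','side')])
E
```

```text
j [ 0.403  0.112 -0.075  1.376 -0.002  0.225] toolz [ 0.008  0.001 -1.   ]
shift [-0.026  0.566  0.005] turn 0.007 yaw now -169.8 pos [0.4093 0.1737 0.2508] w 0.0855 gf 0.0 F [-0.3 -1.  -0.8] t 12.4
[(0.95, array([0.4035, 0.2591, 0.0005]))]
[(0.93, array([0.3933, 0.2638, 0.    ]))]
```

View pics/w2.png

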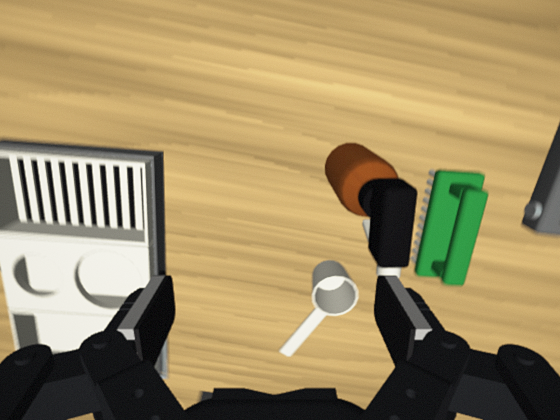

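The head spans (372–414, 183–268) in the wrist view, with the nozzle at (388,271), pointing down the image.

```bash
python3 - <<'E'
from h import *
a=ray('wrist',[393,182],.175)[0,:2];b=ray('wrist',[391,240],.175)[0,:2];d=b-a;print(a,b,np.degrees(np.arctan2(d[1],d[0])))
print([ray('wrist',[u,v],.175)[0,:2].round(4) for u,v in [(372,190),(414,190),(372,255),(410,268)]])
go(.397,.259,.25,-171)
E
```

```text
[0.37167776 0.24900253] [0.41305786 0.26004854] 14.946047232396795
[array([0.3797, 0.2366]), array([0.3745, 0.2647]), array([0.427 , 0.2499]), array([0.4321, 0.2803])]
shift [-0.024  0.572  0.005] turn 0.009 yaw now -169.4 pos [0.4091 0.174  0.2507] w 0.0853 gf 0.0 F [ 0.4  0.2 -0.3] t 12.6
```

```bash
python3 -m creep '1 -.015 .28 0 0;1 -.015 .56 0 0;1 -.015 .56 0 0;1 -.015 .56 .2 0;1 -.015 .56 .4 0;1 -.015 .56 .58 0;1 -.015 .56 .58 0' >/dev/null; python3 - <<'E'
from h import *
js(); go(.396,.257,.163,-168)
E
python3 -m creep '0 0 0 0 0;0 0 0 0 0;0 0 0 0 0;0 0 0 0 0;0 0 0 0 0;0 0 0 0 0'
```

```text
j [ 0.577  0.217 -0.184  1.168 -0.004  0.393] toolz [ 0.004 -0.002 -1.   ]
shift [-0.007  0.008 -0.007] turn -0.008 yaw now -169.5 pos [0.3951 0.2556 0.1619] w 0.0855 gf 0.0 F [0.7 0.3 1. ] t 13.475
clock: 14.22
eef_pos: [0.3981, 0.2593, 0.1663]
tool_rot: [-0.092, 0.996, 0.002, 0.007]
ft_force: [-0.3, 1.2, 8.5]
grip_width: 0.0
grasp_force: 4.4
```

```bash
python3 - <<'E'
from h import *
go(.396,.257,.163,-168)
w=camera('wrist');s=camera('side')
save(np.hstack([cv2.resize(w,(400,300)),cv2.resize(s[200:350,180:380],(400,300))]),'c4.png')
E
```

```text
shift [ 0.017 -0.013  0.022] turn -0.008 yaw now -169.4 pos [0.3981 0.2593 0.1663] w 0.0 gf 4.4 F [-0.3  1.2  8.5] t 14.225
```

View pics/c4.png

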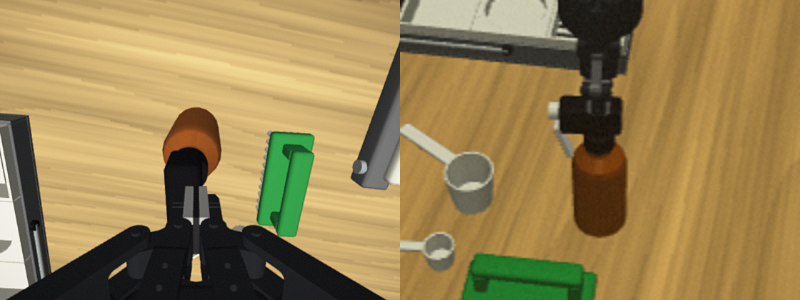

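The fingers shut above or beside the head rather than around it. I'll compare projections before moving.

```bash
python3 - <<'E'
from h import *
o=telemetry.get_obs();p=o['eef_pos'];M=R.from_quat(o['tool_rot']).as_matrix()
for n,z in [('tips',.022),('grasp',.003),('tcp',0),('-30',-.03)]: print(n,proj('side',p+M[:,2]*z).round(1),proj('wrist',p+M[:,2]*z).round(1))
for z in (.175,.141,0): print(z,proj('side',[.397,.259,z]).round(1),proj('wrist',[.397,.259,z]).round(1),proj('top',[.397,.259,z]).round(1))
s=camera('side');print([(round(d['conf'],2),np.round(d['at'],4)) for d in spot_point('spray_bottle','side')])
w=camera('wrist');print([(round(d['conf'],2),np.round(d['at'],4)) for d in spot_point('spray_bottle','wrist')])
save(np.hstack([cv2.resize(s[210:330,230:330],(400,480),interpolation=3),cv2.resize(w[190:340,190:315],(400,480),interpolation=3)]),'c5.png')
E
```

```text
tips [[279.2 265.8]] [[273.3 247.9]]
grasp [[279.3 259.5]] [[273.3 264.1]]
tcp [[279.3 258.5]] [[273.3 267. ]]
-30 [[279.4 248.1]] [[273.2 302. ]]
0.175 [[279.9 255.5]] [[273.1 273.9]] [[174.2 229.1]]
0.141 [[280.  266.8]] [[273. 243.]] [[177.9 229. ]]
0 [[280.2 308.4]] [[272.8 179.2]] [[191.  228.8]]
[(0.77, array([0.3948, 0.2619, 0.0024]))]
[(0.97, array([0.402 , 0.2591, 0.0016]))]
```

View pics/c5.png

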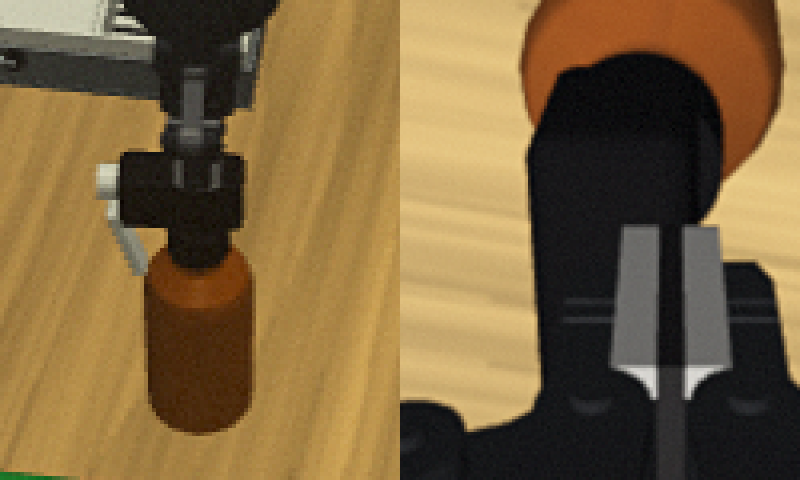

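```bash
python3 - <<'E'
from h import *
o=telemetry.get_obs();p=o['eef_pos'];M=R.from_quat(o['tool_rot']).as_matrix()
c=camera_params('wrist');print('cam in tool',(M.T@(c['eye']-p)).round(4), (M.T@R.from_quat(c['attitude']).as_matrix()).round(3),c['camera_matrix'][0])
for z in (-.01,0,.01,.022):
  print(z,[proj('wrist',p+M@np.array([x,y,z])).round(0).tolist() for x in(-.011,.011) for y in(0,.0427)])
print(bot.tcp_to_tips,[a for a in dir(bot) if a[0]!='_'])
E
```

```text
cam in tool [ 0.082   0.0003 -0.1537] [[-0.    -0.948 -0.317]
 [ 1.    -0.001  0.001]
 [-0.001 -0.317  0.948]] [349.91457014   0.         274.16917552]
-0.01 [[[273.0, 298.0]], [[363.0, 298.0]], [[273.0, 256.0]], [[367.0, 256.0]]]
0 [[[273.0, 287.0]], [[359.0, 287.0]], [[273.0, 247.0]], [[362.0, 246.0]]]
0.01 [[[273.0, 277.0]], [[354.0, 277.0]], [[273.0, 238.0]], [[357.0, 238.0]]]
0.022 [[[273.0, 266.0]], [[350.0, 266.0]], [[273.0, 229.0]], [[352.0, 229.0]]]
0.022 ['Unreachable', 'tcp_to_tips']
```

The tips visibly stood on the head top (z=.175) while the TCP read .166. Wrist-view geometry agrees: the tips sit about 31 mm farther back than assumed. I'll lift, open and grip about 30 mm deeper.

```bash
python3 -m creep '0 0 0 -.15 0;0.1 0 0 -.3 0;1 0 -.012 -.3 0;1 0 -.012 -.3 0;1 0 -.012 -.3 0;1 0 -.012 -.3 0;1 0 -.012 -.3 0' ; python3 - <<'E'
from h import *
js(); go(.396,.254,.134,-169)
w=camera('wrist');s=camera('side');o=telemetry.get_obs();print(o['eef_pos'])
print([(round(d['conf'],2),np.round(d['at'],4)) for c in ('side','wrist') for d in spot_point('spray_bottle',c)])
save(np.hstack([cv2.resize(w,(400,300)),cv2.resize(s[180:330,180:380],(400,300))]),'c6.png')
E
```

```text
clock: 15.4
eef_pos: [0.3963, 0.2556, 0.2083]
tool_rot: [-0.092, 0.996, -0.0, 0.004]
ft_force: [-0.2, -0.3, -0.4]
grip_width: 0.0853
grasp_force: 0.0
j [ 0.575  0.185 -0.099  1.28  -0.004  0.391] toolz [ 0.007  0.001 -1.   ]
shift [ 0.007 -0.009  0.495] turn -0.003 yaw now -169.5 pos [0.3963 0.2556 0.2083] w 0.0853 gf 0.0 F [-0.2 -0.3 -0.4] t 15.4
[0.39637373 0.2556436  0.20852347]
[(0.7, array([ 0.3952,  0.2605, -0.001 ])), (0.58, array([0.4032, 0.2606, 0.0022]))]
```

View pics/c6.png

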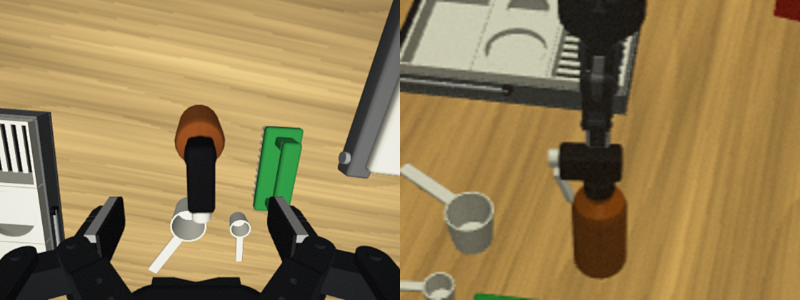

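The head is about 4 mm towards +y of the jaw centre, so I'm adjusting and going down.

```bash
python3 -m creep '1 0 .025 .2 0;1 0 .025 .35 0;1 0 .025 .49 0;1 0 .025 .49 0;1 0 .025 .49 0'; python3 -m creep '0 0 0 0 0;0 0 0 0 0;0 0 0 0 0;0 0 0 0 0;0 0 0 0 0;0 0 0 0 0'
```

```text
clock: 16.23
eef_pos: [0.3968, 0.2597, 0.136]
tool_rot: [-0.092, 0.996, 0.0, 0.005]
ft_force: [-0.2, 0.8, -0.6]
grip_width: 0.0852
grasp_force: 0.0
clock: 16.98
eef_pos: [0.3968, 0.2598, 0.1357]
tool_rot: [-0.092, 0.996, 0.001, 0.005]
ft_force: [-0.2, -0.3, 4.1]
grip_width: 0.023
grasp_force: 59.7
```

```bash
python3 -m creep '0 0 0 -.15 0;0 0 0 -.3 0;0 0 0 -.45 0;0 0 0 -.6 0;0 0 0 -.6 0'; python3 - <<'E'
from h import *
js(); go(.573,.0065,.226,-84)
E
```

```text
clock: 17.6
eef_pos: [0.3961, 0.2596, 0.2259]
tool_rot: [-0.092, 0.996, 0.001, 0.005]
ft_force: [0.6, 0.8, -3.4]
grip_width: 0.0229
grasp_force: 59.2
j [ 0.583  0.179 -0.061  1.322 -0.004  0.399] toolz [ 0.01   0.002 -1.   ]
shift [-0.851 -1.875  0.007] turn -0.475 yaw now -169.5 pos [0.3961 0.2596 0.2259] w 0.0229 gf 59.2 F [ 0.6  0.8 -3.4] t 17.6
```

Held, with the bottle's weight on the wrist. Next, carry it to the large well, moving moderately.

```bash
python3 -m creep '0 -.1 -.2 0 0;0 -.2 -.4 0 0;0 -.3 -.6 0 0;0 -.4 -.8 0 0;0 -.42 -.94 0 0;0 -.42 -.94 0 0' >/dev/null; python3 -m creep '0 -.1 -.2 0 -.05;0 -.2 -.4 0 -.1;0 -.3 -.6 0 -.15;0 -.4 -.8 0 -.2;0 -.43 -.94 0 -.25;0 -.43 -.94 0 -.3;0 -.43 -.94 0 -.35;0 -.43 -.94 0 -.4;0 -.43 -.94 0 -.45;0 -.43 -.94 0 -.475;0 -.43 -.94 0 -.475'; python3 - <<'E'
from h import *
js(); go(.573,.0065,.150,-84)
w=camera('wrist');s=camera('side')
print([(round(d['conf'],2),np.round(d['at'],4)) for c in ('side','wrist') for d in spot_point('spray_bottle',c)])
print([(round(d['conf'],2),np.round(d['at'],4)) for c in ('side','wrist') for d in spot_point('bottle_bin',c)])
save(np.hstack([cv2.resize(w,(400,300)),cv2.resize(s[120:270,150:350],(400,300))]),'c7.png')
E
```

```text
clock: 19.73
eef_pos: [0.5717, 0.0063, 0.225]
tool_rot: [0.743, -0.669, 0.002, -0.002]
ft_force: [-0.4, -0.3, -2.9]
grip_width: 0.0232
grasp_force: 59.7
j [ 1.000e-02  3.790e-01  2.070e-01  1.394e+00  1.000e-03 -1.666e+00] toolz [ 0.006  0.001 -1.   ]
shift [-0.    -0.006  0.5  ] turn 0.0 yaw now -84.0 pos [0.5717 0.0063 0.225 ] w 0.0232 gf 59.7 F [-0.4 -0.3 -2.9] t 19.725
[(0.85, array([0.5701, 0.0095, 0.0897])), (0.95, array([0.5781, 0.0048, 0.0927]))]
[(0.85, array([ 0.5781, -0.0239,  0.0015])), (0.84, array([ 0.2075, -0.2719, -0.0003])), (0.95, array([ 0.5769, -0.029 ,  0.002 ]))]
```

View pics/c7.png

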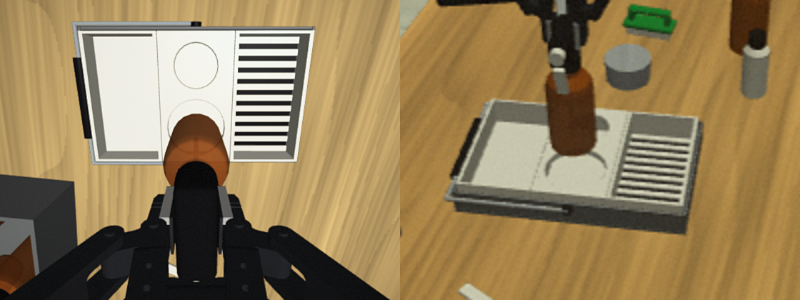

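The bottle is over the large well, within 2 mm by both views. Lowering gently.

```bash
python3 -m creep '0 0 0 .1 0;0 0 0 .2 0;0 0 0 .3 0;0 0 0 .4 0;0 0 0 .46 0;0 0 0 .5 0;0 0 0 .5 0'; python3 -m creep '0 0 0 .01 0;0 0 0 .02 0;0 0 0 .025 0;0 0 0 .025 0'
```

```text
clock: 20.9
eef_pos: [0.573, 0.0055, 0.1511]
tool_rot: [0.743, -0.669, 0.002, -0.003]
ft_force: [-0.4, 1.1, -3.0]
grip_width: 0.0233
grasp_force: 59.7
clock: 21.4
eef_pos: [0.5731, 0.0054, 0.1477]
tool_rot: [0.743, -0.669, 0.003, -0.003]
ft_force: [-0.1, 0.4, -3.0]
grip_width: 0.0229
grasp_force: 59.7
```

```bash
python3 -m creep '0 0 0 .01 0;0 0 0 .02 0;0 0 0 .02 0;0 0 0 .02 0'
```

```text
clock: 21.9
eef_pos: [0.5732, 0.0055, 0.1446]
tool_rot: [0.743, -0.669, 0.003, -0.003]
ft_force: [0.1, 0.1, -2.4]
grip_width: 0.0233
grasp_force: 59.7
```

```bash
python3 -m creep '0 0 0 .007 0;0 0 0 .014 0;0 0 0 .014 0;0 0 0 .014 0' | sed -n '2p;4p'; python3 -m creep '0 0 0 .007 0;0 0 0 .007 0;0 0 0 .007 0' | sed -n '2p;4p'
```

```text
eef_pos: [0.5736, 0.0054, 0.144]
ft_force: [-1.2, -0.9, 5.8]
eef_pos: [0.5737, 0.0054, 0.1439]
ft_force: [-3.0, -1.1, 10.6]
```

```bash
python3 -m creep '0 0 0 -.012 0;.5 0 0 -.012 0;.5 0 0 -.012 0;.5 0 0 -.012 0;.5 0 0 -.1 0;.5 0 0 -.3 0;.5 0 0 -.5 0;.5 0 0 -.7 0;.5 0 0 -.7 0'; python3 - <<'E'
from h import *
s=camera('side');t=camera('top')
for n in('spray_bottle','small_bottle'): print(n,[(round(d['conf'],2),np.round(d['at'],4)) for c in ('side','top') for d in spot_point(n,c)])
go(.388,-.265,.225)
E
```

```text
clock: 23.9
eef_pos: [0.5743, 0.0054, 0.2504]
tool_rot: [0.743, -0.669, 0.005, -0.006]
ft_force: [-0.3, 0.2, 0.4]
grip_width: 0.0427
grasp_force: 0.0
spray_bottle [(0.73, array([0.5686, 0.0059, 0.0086]))]
small_bottle [(0.69, array([ 0.3874, -0.2653,  0.0007])), (0.52, array([ 3.875e-01, -2.617e-01,  2.000e-04])), (0.43, array([ 0.4361,  0.3832, -0.0072]))]
shift [1.664 1.408 0.126] turn 0 yaw now -84.0 pos [0.5716 0.0053 0.2452] w 0.043 gf 0.0 F [-0.6 -1.3  0.2] t 24.2
```

```bash
python3 -m creep '.8 .3 .25 0 0;.8 .6 .5 0 0;.8 .85 .7 0 0;.8 .85 .7 0 0;.8 .85 .7 0 0' >/dev/null; python3 -m creep '.8 .3 .25 0 0;.8 .6 .5 0 0;.8 .81 .71 0 0;.8 .81 .71 .12 0;.8 .81 .71 .12 0' ; python3 - <<'E'
from h import *
js();go(.388,-.265,.15)
w=camera('wrist');s=camera('side')
print([(round(d['conf'],2),np.round(d['at'],4)) for c in ('side','wrist') for d in spot_point('small_bottle',c)])
m=cut_out('small_bottle','wrist')
print([(d['conf'],np.argwhere(d['pixels']).min(0),np.argwhere(d['pixels']).max(0)) for d in m]); print(proj('wrist',[[.388,-.265,.102],[.388,-.265,.0]]))
E
```

```text
clock: 25.45
eef_pos: [0.3882, -0.2635, 0.2253]
tool_rot: [0.744, -0.669, 0.001, -0.003]
ft_force: [-0.0, 0.4, 0.6]
grip_width: 0.0685
grasp_force: 0.0
j [-0.6    0.175 -0.067  1.326  0.006 -2.277] toolz [ 0.006  0.003 -1.   ]
shift [0.011 0.005 0.502] turn 0 yaw now -83.9 pos [ 0.3882 -0.2635  0.2253] w 0.0685 gf 0.0 F [-0.   0.4  0.6] t 25.45
[(0.69, array([ 0.3889, -0.2641, -0.0023])), (0.33, array([ 0.6738, -0.0153,  0.0063])), (0.92, array([ 3.866e-01, -2.579e-01,  2.000e-04]))]
[(0.64, array([155, 253]), array([213, 294]))]
[[276.75353489 192.88808912]
 [276.93221061 167.30297412]]
```

```bash
python3 -m creep '.8 0 0 .3 0;.8 0 0 .6 0;.8 0 0 .9 0;.8 0 0 .9 0' >/dev/null; python3 -m creep '.8 0 0 .1 0;.8 0 0 .135 0;.8 0 0 .135 0;.8 0 0 .135 0'; python3 -m creep '0 0 0 0 0;0 0 0 0 0;0 0 0 0 0;0 0 0 0 0;0 0 0 0 0'; python3 -m creep '0 0 0 -.2 0;0 0 0 -.4 0;0 0 0 -.6 0;0 0 0 -.75 0;0 0 0 -.75 0';  python3 - <<'E'
from h import *
go(.5815,-.0747,.18,-84)
E
```

```text
clock: 26.7
eef_pos: [0.3903, -0.2647, 0.0726]
tool_rot: [0.743, -0.669, 0.004, -0.003]
ft_force: [0.4, -0.7, 0.8]
grip_width: 0.0684
grasp_force: 0.0
clock: 27.32
eef_pos: [0.3899, -0.2645, 0.0719]
tool_rot: [0.743, -0.669, 0.003, -0.003]
ft_force: [0.4, 0.7, 5.0]
grip_width: 0.0233
grasp_force: 58.8
clock: 27.95
eef_pos: [0.3895, -0.265, 0.1849]
tool_rot: [0.743, -0.669, 0.004, -0.003]
ft_force: [-0.4, -0.0, -1.1]
grip_width: 0.0228
grasp_force: 59.2
shift [-1.127 -1.406  0.046] turn 0.0 yaw now -84.0 pos [ 0.3895 -0.265   0.1849] w 0.0228 gf 59.2 F [-0.4 -0.  -1.1] t 27.95
```

```bash
python3 -m creep '0 -.15 -.2 0 0;0 -.3 -.4 0 0;0 -.45 -.6 0 0;0 -.57 -.7 0 0;0 -.57 -.7 0 0' >/dev/null; python3 -m creep '0 -.15 -.2 0 0;0 -.3 -.4 0 0;0 -.45 -.6 0 0;0 -.555 -.7 0 0;0 -.555 -.7 0 0;0 -.555 -.7 0 0'; python3 - <<'E'
from h import *
go(.5815,-.0747,.1,-84)
w=camera('wrist');s=camera('side')
print([(round(d['conf'],2),np.round(d['at'],4)) for c in ('side','wrist') for d in spot_point('small_bottle',c)])
print([(round(d['conf'],2),np.round(d['at'],4)) for c in ('side','wrist') for d in spot_point('bottle_bin',c)])
save(np.hstack([cv2.resize(w,(400,300)),cv2.resize(s[120:270,150:350],(400,300))]),'c8.png')
E
```

```text
clock: 29.32
eef_pos: [0.5787, -0.0754, 0.1852]
tool_rot: [0.743, -0.669, 0.002, -0.002]
ft_force: [0.1, -0.3, -1.4]
grip_width: 0.0228
grasp_force: 59.3
shift [-0.002 -0.016  0.568] turn -0.0 yaw now -84.0 pos [ 0.5787 -0.0754  0.1852] w 0.0228 gf 59.3 F [ 0.1 -0.3 -1.4] t 29.325
[(0.69, array([ 0.5775, -0.0767,  0.1147])), (0.85, array([ 0.5769, -0.0705,  0.1144]))]
[(0.9, array([ 0.2076, -0.2719, -0.0011])), (0.7, array([ 0.5757, -0.0284,  0.0025])), (0.69, array([0.5682, 0.3593, 0.0031])), (0.58, array([ 0.485 , -0.0417,  0.0043]))]
```

View pics/c8.png

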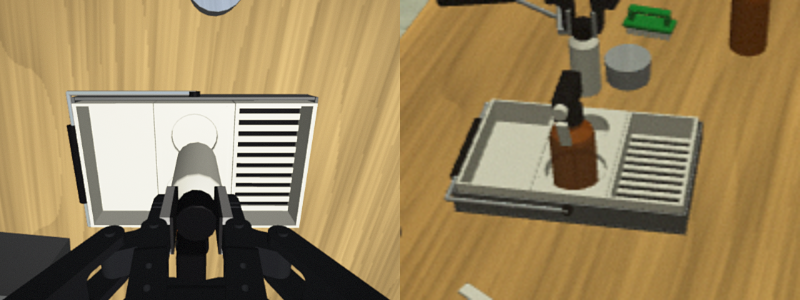

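Spray bottle stands in its well. The small bottle is about 3 mm short in x, so I'll correct that and lower it.

```bash
python3 -m creep '0 0 -.022 .1 0;0 0 -.022 .2 0;0 0 -.022 .3 0;0 0 -.022 .4 0;0 0 -.022 .5 0;0 0 -.022 .57 0;0 0 -.022 .64 0;0 0 -.022 .64 0'| sed -n '2p;4p'; python3 -m creep '0 0 0 .01 0;0 0 0 .02 0;0 0 0 .03 0;0 0 0 .03 0'| sed -n '2p;4p';python3 -m creep '0 0 0 .01 0;0 0 0 .02 0;0 0 0 .02 0;0 0 0 .02 0'| sed -n '2p;4p'
```

```text
eef_pos: [0.5832, -0.074, 0.0888]
ft_force: [-0.3, -0.1, -0.6]
eef_pos: [0.5838, -0.0741, 0.0853]
ft_force: [-0.0, 0.0, -0.2]
eef_pos: [0.5839, -0.0741, 0.0822]
ft_force: [-0.3, -0.4, -0.6]
```

```bash
python3 -m creep '0 0 0 .007 0;0 0 0 .014 0;0 0 0 .014 0'| sed -n '2p;4p';python3 -m creep '0 0 0 .007 0;0 0 0 .007 0;0 0 0 .007 0'| sed -n '2p;4p'
```

```text
eef_pos: [0.5839, -0.0741, 0.0801]
ft_force: [0.1, 0.5, -1.5]
eef_pos: [0.5842, -0.0741, 0.0799]
ft_force: [-0.9, 0.7, 5.6]
```

```bash
python3 -m creep '0 0 0 -.01 0;.4 0 0 -.01 0;.4 0 0 -.01 0;.4 0 0 -.01 0;.4 0 0 -.2 0;.4 0 0 -.5 0;.4 0 0 -.8 0;.4 0 0 -1 0;.4 0 0 -1 0'; python3 - <<'E'
from h import *
s=camera('side');t=camera('top')
for n in('small_bottle','scrub_brush','measuring_scoop'): print(n,[(c,round(d['conf'],2),np.round(d['at'],4)) for c in ('side','top') for d in spot_point(n,c)])
for c in ('side','top'):
  for d in cut_out('scrub_brush',c): print(c,rect(c,d['pixels'],.05))
go(.441,.38,.225,-173)
E
```

```text
clock: 33.5
eef_pos: [0.5845, -0.0745, 0.2322]
tool_rot: [0.743, -0.669, 0.005, -0.005]
ft_force: [0.1, -0.1, -0.7]
grip_width: 0.0344
grasp_force: 0.0
small_bottle [('side', 0.68, array([ 0.5848, -0.0736,  0.0107])), ('top', 0.67, array([ 0.5748, -0.3629,  0.002 ]))]
scrub_brush [('side', 0.63, array([0.4386, 0.3796, 0.002 ])), ('top', 0.95, array([ 0.4362,  0.3834, -0.0024]))]
measuring_scoop [('side', 0.87, array([ 0.5745,  0.2525, -0.002 ])), ('top', 0.6, array([ 0.572 ,  0.2506, -0.    ]))]
side [434.3 393.3 127.7  72.3   7.4]
top [441.2 376.  130.7  56.8   6.8]
shift [-3.11  0.62  0.02] turn 0.495 yaw now -84.0 pos [ 0.5824 -0.0742  0.2283] w 0.0341 gf 0.0 F [-0.1 -0.4  0.6] t 34.0
```

```bash
python3 -m creep '.4 -.39 .08 0 0;.4 -.78 .16 0 0;.4 -.78 .16 0 0'>/dev/null; python3 -m creep '.4 -.39 .08 0 0;.4 -.78 .16 0 0;.4 -.78 .16 0 0' >/dev/null;python3 -m creep '.7 -.39 .08 0 0;.7 -.78 .16 0 0;.7 -.78 .16 0 0' >/dev/null; python3 -m creep '.7 -.39 .07 0 .1;.7 -.77 .14 0 .2;.7 -.77 .14 0 .3;.7 -.77 .14 0 .4;.7 -.77 .14 0 .495;.7 -.77 .14 0 .495;.7 -.77 .14 0 .495;.7 -.77 .14 0 .495;.7 -.77 .14 0 .495;.7 -.77 .14 0 .495;.7 -.77 .14 0 .495'; python3 - <<'E'
from h import *
js();go(.439,.381,.15,-173)
w=camera('wrist')
print([(round(d['conf'],2),np.round(d['at'],4)) for c in ('wrist',) for d in spot_point('scrub_brush',c)])
for d in cut_out('scrub_brush','wrist'): print(rect('wrist',d['pixels'],.05))
save(w,'w9.png')
E
```

```text
clock: 36.5
eef_pos: [0.4422, 0.3788, 0.2284]
tool_rot: [-0.06, 0.998, 0.0, 0.004]
ft_force: [0.1, -0.1, -0.1]
grip_width: 0.0594
grasp_force: 0.0
j [ 0.711  0.399  0.245  1.411 -0.005  0.591] toolz [ 0.008  0.001 -1.   ]
shift [0.024 0.017 0.522] turn -0.001 yaw now -173.1 pos [0.4422 0.3788 0.2284] w 0.0594 gf 0.0 F [ 0.1 -0.1 -0.1] t 36.5
[(0.77, array([0.4405, 0.383 , 0.0037]))]
```

View pics/w9.png

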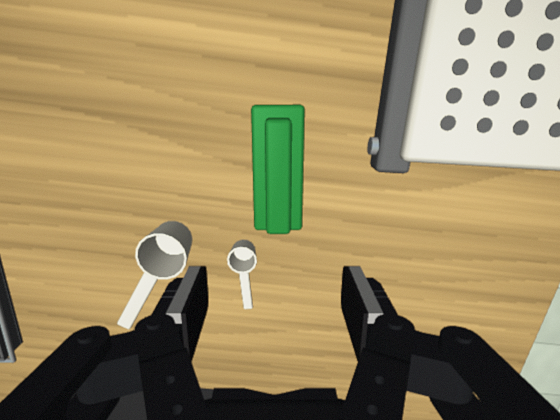

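Brush is at (252–304, 105–232), centred between and aligned with the jaws. Descending.

```bash
python3 -m creep '.7 0.01 .008 .3 0;.7 .01 .008 .6 0;.7 .01 .008 .9 0;.7 .01 .008 .9 0' >/dev/null; python3 -m creep '.7 0 0 .2 0;.7 0 0 .35 0;.7 0 0 .35 0;.7 0 0 .35 0'|sed -n '2p;4p'; python3 -m creep '0 0 0 0 0;0 0 0 0 0;0 0 0 0 0;0 0 0 0 0;0 0 0 0 0'; python3 -m creep '0 0 0 -.2 0;0 0 0 -.4 0;0 0 0 -.6 0;0 0 0 -.75 0;0 0 0 -.75 0';  python3 - <<'E'
from h import *
s=camera('side');t=camera('top')
for n in('drain_bin','plain_bin'): print(n,[(c,round(d['conf'],2),np.round(d['at'],4)) for c in ('side','top') for d in spot_point(n,c)])
go(.482,-.039,.15,-84)
E
```

```text
eef_pos: [0.4424, 0.3823, 0.0432]
ft_force: [0.4, -0.7, 0.5]
clock: 38.28
eef_pos: [0.4418, 0.382, 0.0423]
tool_rot: [-0.061, 0.998, 0.001, 0.005]
ft_force: [-1.6, 0.8, 6.1]
grip_width: 0.0225
grasp_force: 59.8
clock: 38.9
eef_pos: [0.4411, 0.3817, 0.155]
tool_rot: [-0.06, 0.998, 0.001, 0.006]
ft_force: [-1.0, 0.3, -1.8]
grip_width: 0.0226
grasp_force: 59.2
drain_bin [('side', 0.6, array([ 0.4822, -0.041 ,  0.0068])), ('side', 0.37, array([ 0.5762,  0.2563, -0.0029])), ('top', 0.62, array([ 0.4816, -0.0424,  0.0037]))]
plain_bin [('side', 0.9, array([ 0.6704, -0.0163,  0.0053])), ('top', 0.93, array([ 0.6724, -0.0207,  0.0037]))]
shift [ 0.056 -2.809  0.016] turn -0.495 yaw now -173.1 pos [0.4395 0.3803 0.1518] w 0.0229 gf 59.2 F [-0.   0.3 -1.8] t 39.2
```

```bash
python3 -m creep '0 0 -.1 0 -.05;0 0 -.2 0 -.1;0 0 -.3 0 -.15;0 0 -.4 0 -.2;0 0 -.5 0 -.25;0 0 -.6 0 -.3;0 .02 -.7 0 -.35;0 .02 -.8 0 -.4;0 .02 -.9 0 -.45;0 .02 -.94 0 -.495;0 .02 -.94 0 -.495' | sed -n '2p';  python3 - <<'E'
from h import *
go(.482,-.040,.15,-84)
E
```

```text
eef_pos: [0.4539, 0.2401, 0.1528]
shift [1.877 0.005 0.019] turn -0.001 yaw now -84.1 pos [0.4539 0.2401 0.1528] w 0.0224 gf 59.1 F [-0.5 -0.6 -1.4] t 40.575
```

```bash
python3 -m creep '0 .2 0 0 0;0 .4 0 0 0;0 .6 0 0 0;0 .8 0 0 0;0 .94 0 0 0;0 .94 0 0 0' >/dev/null; python3 -m creep '0 .2 0 0 0;0 .4 0 0 0;0 .6 0 0 0;0 .8 0 0 0;0 .94 0 0 0;0 .94 0 0 0;0 .94 0 0 0' | sed -n '2p';  python3 - <<'E'
from h import *
js();go(.482,-.040,.15,-84)
w=camera('wrist');s=camera('side');t=camera('top')
for n in('drain_bin','scrub_brush'): print(n,[(c,round(d['conf'],2),np.round(d['at'],4)) for c in ('side','top','wrist') for d in spot_point(n,c)])
save(np.hstack([cv2.resize(w,(400,300)),cv2.resize(s[120:270,150:350],(400,300))]),'c10.png')
E
```

```text
eef_pos: [0.4838, -0.0387, 0.1531]
j [-0.081  0.248 -0.168  1.148  0.003 -1.758] toolz [ 0.008  0.002 -1.   ]
shift [0.008 0.013 0.021] turn 0.0 yaw now -84.0 pos [ 0.4838 -0.0387  0.1531] w 0.0223 gf 59.2 F [-0.5  0.4 -1. ] t 42.2
drain_bin [('side', 0.98, array([ 0.4802, -0.0376,  0.0094]))]
scrub_brush [('side', 0.67, array([ 0.485 , -0.0451,  0.1128])), ('side', 0.64, array([ 0.4157, -0.3689, -0.0042])), ('wrist', 0.96, array([ 0.4866, -0.0401,  0.1123])), ('wrist', 0.37, array([0.5794, 0.0055, 0.0086]))]
```

View pics/c10.png

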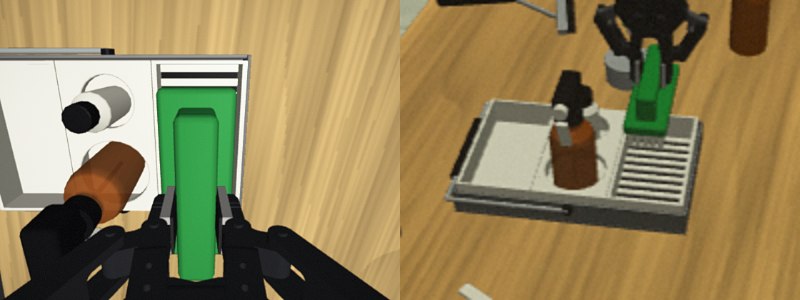

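Both bottles stand in their wells. The brush is over the drain bin, parallel to it and about 3 mm towards the bottle bin. Correct and lower.

```bash
python3 -m creep '0 0 .022 .1 0;0 0 .022 .2 0;0 0 .022 .3 0;0 0 .022 .4 0;0 0 .022 .5 0;0 0 .022 .57 0;0 0 .022 .63 0;0 0 .022 .63 0'| sed -n '2p;4p'; python3 -m creep '0 0 0 .01 0;0 0 0 .02 0;0 0 0 .03 0;0 0 0 .03 0'| sed -n '2p;4p';python3 -m creep '0 0 0 .01 0;0 0 0 .02 0;0 0 0 .02 0'| sed -n '2p;4p'
```

```text
eef_pos: [0.4809, -0.04, 0.0582]
ft_force: [-0.9, -0.7, -1.2]
eef_pos: [0.4813, -0.04, 0.0543]
ft_force: [-0.2, 0.8, -1.4]
eef_pos: [0.4812, -0.04, 0.0511]
ft_force: [0.3, 0.4, -0.9]
```

```bash
python3 -m creep '0 0 0 .007 0;0 0 0 .014 0;0 0 0 .014 0'| sed -n '2p;4p'
```

```text
eef_pos: [0.4817, -0.0404, 0.0501]
ft_force: [-2.3, -1.8, 6.6]
```

```bash
python3 -m creep '0 0 0 -.01 0;.4 0 0 -.01 0;.4 0 0 -.01 0;.4 0 0 -.01 0;.4 0 0 -.2 0;.4 0 0 -.5 0;.4 0 0 -.8 0;.4 0 0 -1 0;.4 0 0 -1 0'|sed -n '2p;5p';  python3 - <<'E'
from h import *
t=camera('top');s=camera('side')
for n in('scrub_brush','measuring_scoop'): print(n,[(c,round(d['conf'],2),np.round(d['at'],4)) for c in ('side','top') for d in spot_point(n,c)])
go(.585,.2475,.2,-22)
E
```

```text
eef_pos: [0.4821, -0.0403, 0.2019]
grip_width: 0.0346
scrub_brush [('side', 0.91, array([ 0.481 , -0.0472,  0.0067])), ('side', 0.74, array([ 0.5771, -0.025 ,  0.0028]))]
measuring_scoop [('side', 0.91, array([ 0.5755,  0.2517, -0.0043])), ('side', 0.19, array([ 0.5803, -0.0749,  0.0079])), ('top', 0.92, array([ 0.5756,  0.2513, -0.0015]))]
shift [-1.833 -0.903 -0.009] turn -0.344 yaw now -84.0 pos [ 0.4792 -0.0401  0.1977] w 0.034 gf 0.0 F [ 0.4 -0.1  0.1] t 46.325
```

```bash
python3 -m creep '.5 -.4 0 0 0;.5 -.8 0 0 0;.5 -.95 0 0 0;.5 -.95 0 0 0' >/dev/null; python3 -m creep '.5 -.3 -.2 0 -.06;.5 -.6 -.5 0 -.12;.5 -.88 -.8 0 -.18;.5 -.88 -.9 0 -.24;.5 -.88 -.9 0 -.3;.5 -.88 -.9 0 -.344;.5 -.88 -.9 0 -.344;.5 -.88 -.9 0 -.344'| sed -n '2p';  python3 - <<'E'
from h import *
js();go(.587,.247,.15,-22)
w=camera('wrist')
print([(round(d['conf'],2),np.round(d['at'],4)) for d in spot_point('measuring_scoop','wrist')])
save(w,'w11.png')
E
```

```text
eef_pos: [0.5858, 0.2461, 0.1999]
j [ 3.990e-01  5.190e-01  3.600e-01  1.405e+00 -2.000e-03 -2.355e+00] toolz [ 0.008  0.001 -1.   ]
shift [ 0.003 -0.008  0.333] turn -0.001 yaw now -22.2 pos [0.5858 0.2461 0.1999] w 0.0429 gf 0.0 F [ 1.  -0.2 -0.6] t 47.825
[(0.7, array([ 0.5763,  0.256 , -0.0025]))]
```

View pics/w11.png

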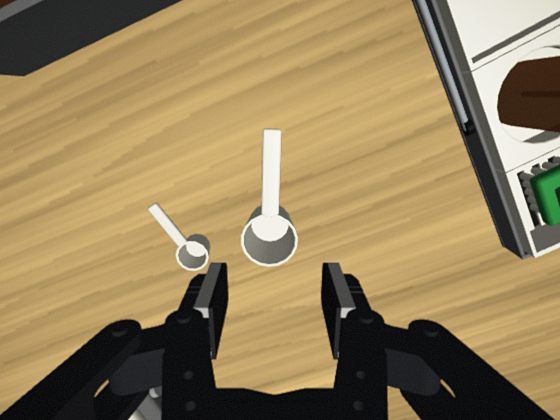

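The scoop handle is at cols 263–280, rows 130–215, and its cup rim centre at (270,240). It lines up with the jaws to within 2 mm.

```bash
python3 - <<'E'
from h import *
c=ray('wrist',[270,240],.05)[0];t=ray('wrist',[271.5,130],.05)[0];d=t-c;L=np.hypot(*d[:2]);print(c,L,np.degrees(np.arctan2(d[1],d[0])),c+d/L*.05)
g=c+d/L*.05; go(g[0],g[1],.026)
E
```

```text
[0.53985291 0.27042662 0.05      ] 0.10186267014125394 -23.110984448460943 [0.58584023 0.25080095 0.05      ]
shift [-0.018 -0.022  1.162] turn 0 yaw now -22.2 pos [0.5857 0.2465 0.2003] w 0.0427 gf 0.0 F [ 0.  -1.  -0.7] t 47.925
```

```bash
python3 -m creep '.5 -.01 -.018 .3 0;.5 -.01 -.018 .6 0;.5 -.01 -.018 .9 0;.5 -.01 -.018 .9 0' >/dev/null; python3 -m creep '.5 0 0 .15 0;.5 0 0 .25 0;.5 0 0 .25 0;.5 0 0 .25 0'|sed -n '2p;4p'; python3 -m creep '0 0 0 0 0;0 0 0 0 0;0 0 0 0 0;0 0 0 0 0;0 0 0 0 0'; python3 -m creep '0 0 0 -.2 0;0 0 0 -.4 0;0 0 0 -.6 0;0 0 0 -.75 0;0 0 0 -.75 0';  python3 - <<'E'
from h import *
js();go(.674,-.0305,.14,-84)
w=camera('wrist')
print([(round(d['conf'],2),np.round(d['at'],4)) for d in spot_point('measuring_scoop','wrist')])
E
```

```text
eef_pos: [0.5874, 0.2506, 0.0292]
ft_force: [0.9, -0.4, 0.5]
clock: 49.55
eef_pos: [0.5875, 0.2504, 0.0288]
tool_rot: [0.982, -0.191, 0.005, -0.002]
ft_force: [0.7, -0.4, 5.1]
grip_width: 0.0143
grasp_force: 58.7
clock: 50.18
eef_pos: [0.5865, 0.2506, 0.1416]
tool_rot: [0.982, -0.191, 0.005, -0.002]
ft_force: [0.5, -1.1, -0.3]
grip_width: 0.0144
grasp_force: 58.7
j [ 4.050e-01  5.460e-01  2.530e-01  1.267e+00 -2.000e-03 -2.352e+00] toolz [ 0.011  0.002 -1.   ]
shift [1.244 1.518 0.012] turn 0.344 yaw now -22.1 pos [0.5865 0.2506 0.1416] w 0.0144 gf 58.7 F [ 0.5 -1.1 -0.3] t 50.175
[(0.7, array([0.5749, 0.2597, 0.1084]))]
```

```bash
python3 -m creep '0 .1 .05 0 .05;0 .2 .1 0 .1;0 .3 .2 0 .15;0 .4 .3 0 .2;0 .5 .4 0 .25;0 .6 .5 0 .3;0 .73 .56 0 .344;0 .73 .56 0 .344;0 .73 .56 0 .344'|sed -n '2p';  python3 - <<'E'
from h import *
js();go(.674,-.0305,.14,-84)
E
```

```text
eef_pos: [0.6545, 0.1314, 0.1392]
j [ 0.198  0.614  0.363  1.314 -0.    -1.48 ] toolz [ 0.005  0.001 -1.   ]
shift [ 1.087 -0.014 -0.006] turn 0.001 yaw now -83.9 pos [0.6545 0.1314 0.1392] w 0.0139 gf 58.7 F [-1.   0.7 -0.1] t 51.4
```

```bash
python3 -m creep '0 .2 0 0 0;0 .4 0 0 0;0 .6 0 0 0;0 .8 0 0 0;0 .95 -.01 0 0;0 .95 -.01 0 0' >/dev/null; python3 -m creep '0 .1 0 0 0;0 .13 0 0 0;0 .13 0 0 0' | sed -n '2p'; python3 - <<'E'
from h import *
js();go(.674,-.0305,.04,-84)
w=camera('wrist');s=camera('side');t=camera('top')
for n in('plain_bin','measuring_scoop'): print(n,[(c,round(d['conf'],2),np.round(d['at'],4)) for c in ('side','top','wrist') for d in spot_point(n,c)])
save(np.hstack([cv2.resize(w,(400,300)),cv2.resize(s[120:270,150:350],(400,300))]),'c12.png')
E
```

```text
eef_pos: [0.6742, -0.0297, 0.1408]
j [-0.045  0.627  0.389  1.325  0.002 -1.721] toolz [ 0.008  0.001 -1.   ]
shift [0.005 0.007 0.672] turn 0.0 yaw now -84.0 pos [ 0.6742 -0.0297  0.1408] w 0.014 gf 58.7 F [-0.1  0.7 -0.8] t 52.525
plain_bin [('side', 0.15, array([ 0.4818, -0.0401,  0.0072]))]
measuring_scoop [('side', 0.55, array([ 0.6727, -0.0158,  0.1071])), ('wrist', 0.76, array([ 0.6727, -0.0129,  0.1099]))]
```

View pics/c12.png

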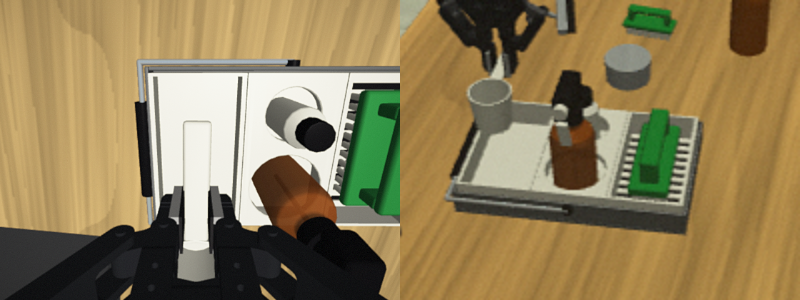

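Brush lies flat in the drain bin. The scoop is over the plain bin, parallel and central. Lowering.

```bash
python3 -m creep '0 .025 0 .1 0;0 .025 0 .2 0;0 .025 0 .3 0;0 .025 0 .4 0;0 .025 0 .5 0;0 .025 0 .57 0;0 .025 0 .63 0;0 .025 0 .63 0'| sed -n '2p;4p'; python3 -m creep '0 0 0 .01 0;0 0 0 .02 0;0 0 0 .03 0;0 0 0 .03 0'| sed -n '2p;4p';python3 -m creep '0 0 0 .01 0;0 0 0 .02 0;0 0 0 .02 0'| sed -n '2p;4p'
```

```text
eef_pos: [0.6748, -0.0334, 0.0454]
ft_force: [0.1, -0.6, -0.5]
eef_pos: [0.6753, -0.0334, 0.0418]
ft_force: [-0.3, 1.0, -0.6]
eef_pos: [0.6752, -0.0334, 0.0385]
ft_force: [0.5, -0.4, -0.1]
```

```bash
python3 -m creep '0 0 0 .007 0;0 0 0 .014 0;0 0 0 .014 0'| sed -n '2p;4p'
```

```text
eef_pos: [0.6756, -0.0335, 0.0369]
ft_force: [0.3, -0.4, 0.4]
```

```bash
python3 -m creep '0 0 0 .007 0;0 0 0 .007 0'| sed -n '2p;4p'
```

```text
eef_pos: [0.6758, -0.0338, 0.0366]
ft_force: [-1.8, -2.0, 4.9]
```

```bash
python3 -m creep '0 0 0 -.007 0;.35 0 0 -.007 0;.35 0 0 -.007 0;.35 0 0 -.007 0;.35 0 0 -.1 0;.35 0 0 -.3 0;.35 0 0 -.6 0;.35 0 0 -.9 0;.35 0 0 -.9 0'|sed -n '2p;5p'; python3 -m creep '.35 .3 0 -.4 0;.35 .6 0 -.7 0;.35 .9 0 -.7 0;.35 .9 0 -.7 0'|sed -n '1,2p'; python3 - <<'E'
from h import *
t=camera('top');s=camera('side')
for n in('spray_bottle','small_bottle','scrub_brush','measuring_scoop','plain_bin'): print(n,[(c,round(d['conf'],2),np.round(d['at'],4)) for c in ('side','top') for d in spot_point(n,c)])
save(np.hstack([cv2.resize(t[90:240,220:420],(400,300)),cv2.resize(s[120:270,150:350],(400,300))]),'c13.png')
E
```

```text
eef_pos: [0.6776, -0.0337, 0.1777]
grip_width: 0.0301
clock: 57.1
eef_pos: [0.6877, -0.1727, 0.276]
spray_bottle [('side', 0.69, array([0.571 , 0.0103, 0.0109])), ('side', 0.56, array([ 0.5745, -0.3654, -0.0016])), ('side', 0.16, array([ 0.5849, -0.0708,  0.0079])), ('top', 0.78, array([0.5735, 0.006 , 0.008 ]))]
small_bottle [('side', 0.63, array([ 0.5815, -0.0755,  0.0082])), ('top', 0.63, array([ 0.5779, -0.0698,  0.0073])), ('top', 0.59, array([5.708e-01, 3.599e-01, 2.000e-04]))]
scrub_brush [('side', 0.62, array([ 0.4822, -0.0449,  0.0104])), ('top', 0.76, array([ 0.48  , -0.0425,  0.0029])), ('top', 0.6, array([ 0.574 , -0.035 ,  0.0043]))]
measuring_scoop [('side', 0.94, array([ 0.6756, -0.0223,  0.0072])), ('top', 0.52, array([ 0.4153, -0.3661, -0.0025]))]
plain_bin [('side', 0.83, array([ 0.6716, -0.0182,  0.0062])), ('top', 0.58, array([ 0.6758, -0.0198,  0.0063]))]
```

View pics/c13.png

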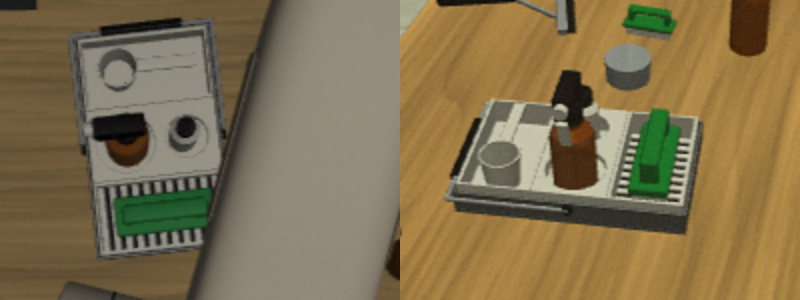

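Both bottles stand in their wells, the brush lies in the drain bin, and the scoop is upright in the plain bin. The robot is clear of everything.

```bash
python3 -c "
from h import *
print(ticket.job_done())"
```

```text
the job is handed in; nothing more can be done
None
```

The caddy is packed as asked and handed in at about 57 s. The first grip on the spray bottle missed: the fingers shut on its head with about 8.5 N, and the second try held. The look-alikes were never handled.

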